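Bring the big hex nut to the parts carousel's window

ROBOT

A 6-joint arm with a two-finger parallel gripper is mounted at the origin on the work surface. World frame = base frame: x ahead of the robot, y to its left, z up, the work surface at z = 0. Lengths are in m, angles in rad, forces in N, time in s.
With the tool pointing down it reaches from about 0.25 to 0.775 m from the base axis. Payload 8.9 kg.
Tool frame: the origin (TCP) lies at the very end of the fingers, on their centre line; the grasp point (between the pads) lies 19 mm behind it; z points along the fingers, y is the line along which they close (so a half turn about z gives the same grasp; the last joint's range is limited). The gripper opens to 85 mm and grips with 20 to 120 N. Pads are 22 mm wide; open, the fingers measure 114 mm over their backs; the gripper's body (76 mm by 85 mm) begins 54 mm behind the grasp point. The pads swing forward as they close: fully open they stand 13 mm farther back than shut.
Start: joints at [1.21, 0.291, -0.153, 1.127, 0, 1.431], TCP at [0.115, 0.512, 0.231] pointing down, gripper open.
Joint ranges: [-2.52, 2.52], [-0.91, 1.74], [-1.3, 1.37], [-1.96, 2.02], [-1.52, 1.47], [-3.14, 3.14]. Speed limits (rad/s): [2.22, 2.22, 2.79, 3.14, 3.14, 3.14].

INTERFACE

Orientations are given as a unit quaternion [w, x, y, z].
In Python, from cell import env, imaging gives the robot as it stands.
- The arm moves only by the shell command python3 -m pendant 'ROWS' [OPENING] [FORCE]. ROWS is a JSON object of lists of equal length, an entry for each row: "xyz": the shift along the world's x, y, z in cm, a list of three; "dr": the turn, a rotation vector about the world's x, y, z in rad, a list of three. In form: {"xyz": [[tx, ty, tz], ...], "dr": [[ax, ay, az], ...]}. A call has 1 to 5 rows; each row shifts and turns the commanded pose from where the row before left it; what a row does not reach is not made up. A row lasts 1/8 s, in which the tool goes at most 62.5 mm and 10.7 degrees, less where a joint would pass 70% of its speed; a pose out of reach is approached as far as the arm can. A call is refused whole if a number of a shift passes 6.25 or a number of a turn 0.188, either way. A call with a gripper value outside its range is refused whole. OPENING is the finger opening in cm, from 0 to 8.54, set as the call begins (- or left out, the last holds). The fingers move at their own pace and stop on an object; FORCE is the grip in N (left out, the last holds). Time passes only in rows, so rows that do not move let the fingers close. It gives the time, the measured TCP pose, the force, the opening and the grip force at its end, in the units of the state.
- env.state(): the state, without advancing time (a new reading comes with each control period).
- imaging.read_camera(name): name is "scene" or "top" or "wrist"; returns a dict with "pixels" (420x560x3 uint8, red, green, blue), "fx", "fy", "cx", "cy" (pixels), "T" (4x4, takes a point from camera to world coordinates). Camera axes: x right, y down, z forward; pixel columns grow to the right and rows downward; lengths in m; the calibration is good to about 2 mm. A picture is of the moment at which its call begins. There is no depth.
- env.job_done(): hands the job in; it is judged then, once.
Trained networks look in a picture, given as the dict that the camera call returned (one of the last four; its "shot" number tells which), for a name from the list of things; names that differ only in an ending like _2 or _b are one class to them, and where a whole thing is asked for, a point or a joint stands for the part that bears it (a point fixed in the world has none). Each returns a list of dicts, best first, with "score" (0 to 1); they miss things now and then, are a little off and sometimes report something else, mostly with a low value. They report only what shows in the picture. A call takes as long as a camera call.
- imaging.recognise(picture, target): "box" ([left, top, right, bottom] in pixels, round what is visible of it).
- imaging.trace(picture, target): "pixels" (420x560 bool, what is visible of it) and "box" ([left, top, right, bottom] in pixels, round what is visible of it).
- imaging.mark_of(picture, target): "pixel" ([row, column] in pixels: a listed point, or the origin of a listed thing).
The state is a dict: "time": time; "q": joint angles; "joint_velocities": joint speeds; "tau": joint torques, N m; "tool_pos": TCP position; "ee_rot": TCP orientation; "ft_force": force on the tool from outside, world axes, zero at the start; "torque": the same for the moment, N m; "opening": finger opening in m; "grip_force": force on a finger pad.
Only numpy, scipy, OpenCV 4.12 (cv2) and the standard library are available. Lean on these libraries where they do the work, as an engineer would, in place of code of your own. Each camera call takes 0.05 s, during which the arm holds its last target. There are 200 camera calls.

TASK

Two open parts carousels stand on the electronics bench. Turn the wheel of the larger one, by the grip bar on top, until the compartment with the single large hexagon nut sits in the middle of its fixed window frame, then let go. Leave the wheel of the smaller carousel as it is.

Things in the scene. Friction and masses are not known exactly. Their poses are not given: they have to be found in the camera images.
- big_grip (a point): Centre of the black grip bar on the larger carousel's wheel: 52 mm long (point x), 16 thick (y), 38 high (z, up), so 66 to 104 mm above the table; on the wheel's vertical axis, 85 mm up. It turns with the wheel; the nut's compartment lies towards the point's -x. The wheel (176 mm across, six compartments) turns almost half a turn to either side of the window, lightly (0.06 N m), and stays where left.
- big_nut (a point): Middle of the larger wheel's compartment holding one large steel hexagon nut, dark, 41 mm across flats, 22 mm high (the other five hold many small washers, screws, spacers, nuts, fuses). 60 mm from the wheel's axis, 30 mm above the table; it travels round with the wheel and starts 30 to 75 degrees from the window, counter-clockwise from above.
- big_window (a point): Centre of the larger carousel's window: a fixed dark steel frame over the wheel, opening 48 mm radially (point x, towards the wheel's axis) by 52 mm across (y), bars 7 mm wide, top 57 mm above the table, on two posts at the base's edge; 60 mm from the wheel's axis, on the side away from the robot. The base is 200 mm square, fixed to the bench; the wheel's walls reach 44 mm above the table.
- small_nut (a point): Middle of the nut compartment on the wheel of the smaller carousel (132 mm square, same build and height, four compartments), 40 mm from that wheel's axis, 30 mm above the table. To be left as it is.

How it is judged:
At the end, for the whole second after the job is handed in: The middle of the large nut's compartment lies within 12 mm (about 11 degrees of wheel turn) of the centre of the larger carousel's window, seen from above, and stays there (horizontal distance between big_nut and big_window below 0.012 m); the robot touches nothing.
It fails at once if the wheel of the smaller carousel is turned (its nut moves more than 10 mm) (distance of small_nut from where it was at the start of the episode above 0.01 m).
It also fails if it takes over 32 s, if anything falls off the work surface, if the arm or the gripper's body presses on something with over 40 N, if the wrist force passes 120 N, or if a joint passes its speed limit or range.

## Working session

There is one attempt and no reset: what is moved stays moved. The work goes in short steps, Python scripts to look and compute and a shell command to move; the robot and the scene stay as the last step left them, time stands still between calls to the robot, and variables do not carry over. Pictures are saved under pics/ and viewed, at most 10 in all, crops included, and the job is handed in when it is done.

```bash
mkdir -p pics
cat > h.py <<'E'
import numpy as np, cv2
from cell import env, imaging
def ray(p,pix,z):
    r,c=pix; d=p["T"][:3,:3]@np.array([(c-p["cx"])/p["fx"],(r-p["cy"])/p["fy"],1]); o=p["T"][:3,3]
    return o+d*(z-o[2])/d[2]
Z=dict(big_grip=.085,big_nut=.03,big_window=.057,small_nut=.03)
def look(cam,names=Z,save=None):
    p=imaging.read_camera(cam)
    for n in names:
        for m in imaging.mark_of(p,n)[:2]:
            print(cam,n,round(m["score"],2),np.round(m["pixel"]),np.round(ray(p,m["pixel"],Z[n]),4))
    if save: cv2.imwrite("pics/"+save,p["pixels"][:,:,::-1])
    return p
E
python3 - <<'E'
from h import *
look("top",save="top1.png"); look("scene",save="scene1.png")
s=env.state(); print(s["time"],s["tool_pos"],s["ee_rot"],s["q"])
E
```

```text
top big_grip 0.67 [251. 186.] [0.4651 0.2207 0.085 ]
top big_nut 0.76 [235. 168.] [0.5032 0.2756 0.03  ]
top big_window 0.81 [223. 184.] [0.5313 0.2328 0.057 ]
top small_nut 0.9 [230. 377.] [ 0.5234 -0.2282  0.03  ]
scene big_grip 0.86 [156. 348.] [0.4695 0.2105 0.085 ]
scene big_grip 0.26 [231. 177.] [ 0.5522 -0.2258  0.085 ]
scene big_nut 0.67 [175. 370.] [0.5011 0.2652 0.03  ]
scene small_nut 0.82 [231. 175.] [ 0.5142 -0.234   0.03  ]
scene small_nut 0.17 [183. 367.] [0.5221 0.2479 0.03  ]
0.5 [0.11545801 0.51212871 0.23129782] [ 5.26210237e-06  1.10651126e-01  9.93859310e-01 -2.24665866e-05] [ 1.20975748e+00  2.90705624e-01 -1.53411679e-01  1.12671995e+00
 -2.13202541e-05  1.43151383e+00]
```

View pics/top1.png

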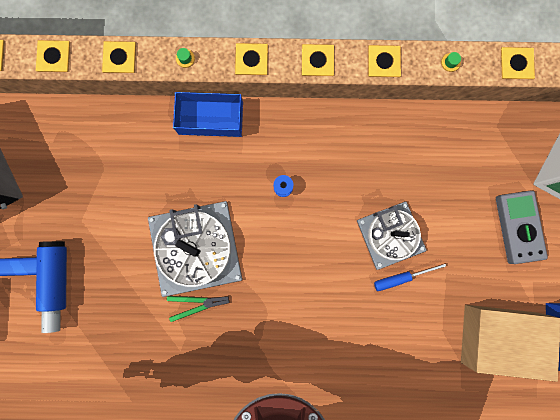

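View pics/scene1.png

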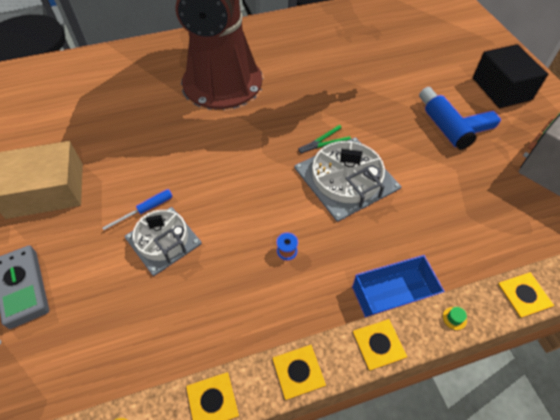

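The top view shows the larger carousel at about (row 249, col 197), with the grip near (246,187), the nut up-left and the window at (223,184). The scene view agrees. The nut needs a clockwise turn of about 45°. Next I'll go above it, lined up with the bar.

```bash
python3 -m pendant '{"xyz":[[4.3,-3.7,0],[4.3,-3.7,0],[4.3,-3.7,0],[4.3,-3.7,0],[4.3,-3.7,0]],"dr":[[0,0,0.15],[0,0,0.15],[0,0,0.15],[0,0,0.15],[0,0,0.15]]}' 8.5 40
python3 -m pendant '{"xyz":[[4.3,-3.7,0],[4.3,-3.7,0],[4.3,-3.7,0],[0,0,0]],"dr":[[0,0,0.15],[0,0,0.15],[0,0,0.14],[0,0,0]]}'
python3 - <<'E'
from h import *
look("wrist",save="w1.png"); look("top")
s=env.state(); print(s["time"],s["tool_pos"],s["ee_rot"],s["q"])
E
```

```text
time: 1.12
tool_pos: [0.3318, 0.3259, 0.2315]
ee_rot: [0.0, -0.263, 0.965, 0.0]
ft_force: [0.4, 0.9, -1.1]
opening: 0.0848
grip_force: 0.0
time: 1.62
tool_pos: [0.4621, 0.2137, 0.2311]
ee_rot: [0.0, -0.464, 0.886, -0.0]
ft_force: [-0.4, 0.1, -0.3]
opening: 0.0852
grip_force: 0.0
wrist big_grip 0.93 [207. 269.] [0.4734 0.2132 0.085 ]
wrist big_nut 0.64 [248. 279.] [0.5033 0.2724 0.03  ]
wrist big_window 0.76 [238. 232.] [0.5291 0.2249 0.057 ]
top big_grip 0.62 [249. 185.] [0.4705 0.2227 0.085 ]
top big_grip 0.48 [224. 185.] [0.5268 0.2249 0.085 ]
top big_nut 0.8 [235. 168.] [0.5022 0.2761 0.03  ]
top big_window 0.92 [224. 186.] [0.5278 0.2296 0.057 ]
top small_nut 0.68 [232. 376.] [ 0.5209 -0.2258  0.03  ]
top small_nut 0.29 [224. 184.] [0.5306 0.2382 0.03  ]
2.125 [0.45910698 0.21667832 0.23143361] [ 9.54805886e-05 -4.65841657e-01  8.84868092e-01 -2.10558018e-05] [ 2.96870131e-01  2.57605903e-01 -1.98390761e-01  1.11460420e+00
 -5.73562823e-06 -6.72300956e-01]
```

View pics/w1.png

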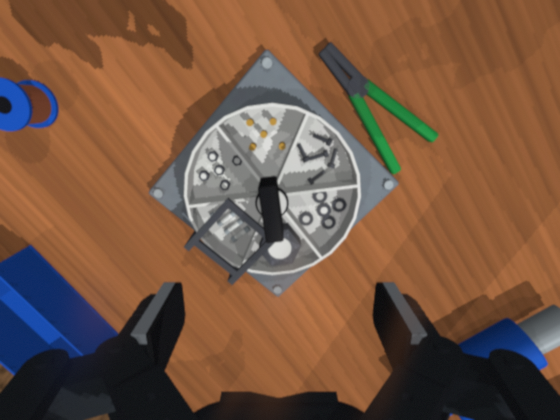

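The wrist view shows the bar from about (180,267) to (240,272), the nut at (245,280), and the window over the neighbouring compartment at (238,232). I'll check the axis and angles from the rim, base corners and bar.

Run:
```python
from h import *
p=look("wrist",[])
for n,px,z in [("rimcentre",(188,272),.044),("rimL",(188,186),.044),("rimR",(188,358),.044)]: print(n,ray(p,px,z))
c=[ray(p,x,.012) for x in [(63,267),(184,389),(290,277),(193,157)]]; print("screws mean",np.mean(c,0), [np.degrees(np.arctan2(*(c[j]-c[i])[1::-1])) for i,j in((0,3),(1,2))])
m=imaging.trace(p,"big_grip")[0]; print(m["score"],m["box"],m["pixels"].sum())
a=(p["pixels"].max(2)<45)&(cv2.dilate(m["pixels"].astype(np.uint8),np.ones((5,5)))>0)
r=cv2.minAreaRect(np.argwhere(m["pixels"])[:,::-1].astype(np.float32)); print(r)
b=cv2.boxPoints(r); print([np.round(ray(p,x[::-1],.104),4) for x in b])
s=env.state();R=__import__("scipy.spatial.transform",fromlist=["Rotation"]).Rotation.from_quat(np.roll(s["ee_rot"],-1)).as_matrix()
print("x",np.degrees(np.arctan2(R[1,0],R[0,0])),"y",np.degrees(np.arctan2(R[1,1],R[0,1])),s["tool_pos"])
```

```text
rimcentre [0.46449253 0.21140928 0.044     ]
rimL [0.53630023 0.16211203 0.044     ]
rimR [0.39267405 0.26071393 0.044     ]
screws mean [0.46968914 0.21889789 0.012     ] [np.float64(12.399761795341853), np.float64(12.779503271206178)]
0.57 [177.9, 101.9, 355.0, 275.8] 22597
((267.10003662109375, 187.3000030517578), (174.86050415039062, 171.28280639648438), 26.56505012512207)
[array([0.5596, 0.1671, 0.104 ]), array([0.4316, 0.1078, 0.104 ]), array([0.3636, 0.2242, 0.104 ]), array([0.4911, 0.3089, 0.104 ])]
x -124.49595212590265 y 145.5040471842408 [0.45928971 0.21646409 0.2314047 ]
```

Axis ≈ (0.470, 0.215), window bearing 12.5°, bar bearing about 60°, so the turn is about −48°. I'll descend and close.

```bash
python3 -m pendant '{"xyz":[[1.1,-0.15,-4],[0,0,-4],[0,0,-4],[0,0,-4],[0,0,0]],"dr":[[0,0,0.08],[0,0,0],[0,0,0],[0,0,0],[0,0,0]]}' 8.5 40
python3 -m pendant '{"xyz":[[0,0,0],[0,0,0],[0,0,0],[0,0,0],[0,0,0]],"dr":[[0,0,0],[0,0,0],[0,0,0],[0,0,0],[0,0,0]]}' 1 40
```

```text
time: 2.85
tool_pos: [0.4682, 0.214, 0.0692]
ee_rot: [-0.003, -0.5, 0.866, 0.001]
ft_force: [-1.2, 0.3, 0.9]
opening: 0.0856
grip_force: 0.0
time: 3.48
tool_pos: [0.4718, 0.2146, 0.0723]
ee_rot: [0.001, -0.5, 0.866, -0.001]
ft_force: [1.6, -2.2, 5.9]
opening: 0.0154
grip_force: 40.4
```

Gripped, with the opening at 15.4 mm against a 16 mm bar. Turning now.

```bash
python3 -m pendant '{"xyz":[[0,0,0],[0,0,0],[0,0,0],[0,0,0],[0,0,0]],"dr":[[0,0,-0.14],[0,0,-0.14],[0,0,-0.14],[0,0,-0.14],[0,0,-0.14]]}'
python3 -m pendant '{"xyz":[[0,0,0],[0,0,0],[0,0,0]],"dr":[[0,0,-0.13],[0,0,0],[0,0,0]]}'
python3 - <<'E'
from h import *
look("wrist",save="w2.png"); look("top"); look("scene")
s=env.state(); print(s["time"],s["tool_pos"],s["ee_rot"],s["ft_force"],s["torque"])
E
```

```text
time: 4.1
tool_pos: [0.4709, 0.2155, 0.0723]
ee_rot: [0.001, -0.171, 0.985, 0.001]
ft_force: [-1.6, 3.2, 8.4]
opening: 0.0158
grip_force: 40.7
time: 4.47
tool_pos: [0.4708, 0.2158, 0.0723]
ee_rot: [0.001, -0.109, 0.994, 0.001]
ft_force: [-1.6, 3.7, 8.8]
opening: 0.0158
grip_force: 40.6
wrist big_grip 0.71 [303. 279.] [0.4731 0.2149 0.085 ]
top big_grip 0.77 [247. 189.] [0.4743 0.2126 0.085 ]
top big_nut 0.85 [227. 186.] [0.5243 0.2328 0.03  ]
top big_window 0.86 [224. 186.] [0.5288 0.2289 0.057 ]
top small_nut 0.92 [233. 377.] [ 0.5166 -0.2272  0.03  ]
scene big_grip 0.93 [156. 347.] [0.4664 0.2104 0.085 ]
scene big_nut 0.65 [186. 364.] [0.5284 0.2358 0.03  ]
scene big_window 0.87 [182. 363.] [0.5357 0.2261 0.057 ]
scene small_nut 0.67 [230. 177.] [ 0.5136 -0.229   0.03  ]
5.225 [0.4708472  0.21572452 0.07225816] [ 6.40206762e-04 -1.09193705e-01  9.94019752e-01  1.02886668e-03] [-2.18321669  4.37273951  9.35708533] [ 0.51295866  0.44235984 -0.0641311 ]
```

View pics/w2.png

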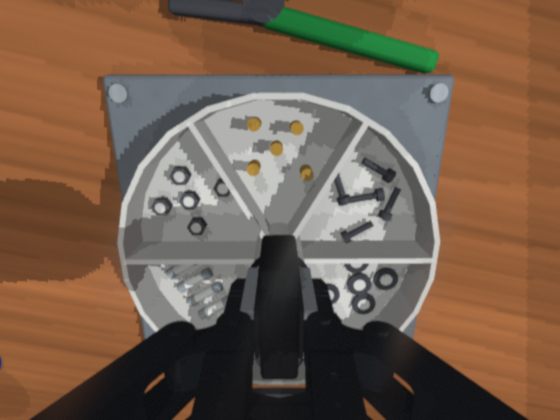

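The cross wall (row 260) is parallel to the base edge (row 75), so the nut compartment is centred on the window. Releasing and retreating.

```bash
python3 -m pendant '{"xyz":[[0,0,0],[0,0,0],[0,0,0],[0,0,0],[0,0,2]],"dr":[[0,0,0],[0,0,0],[0,0,0],[0,0,0],[0,0,0]]}' 5
python3 -m pendant '{"xyz":[[0,0,4],[0,0,5],[-2,0,5],[-3,0,3],[0,0,0]],"dr":[[0,0,0],[0,0,0],[0,0,0],[0,0,0],[0,0,0]]}'
python3 - <<'E'
from h import *
look("wrist",save="w3.png"); look("top")
s=env.state(); print(s["time"],s["tool_pos"],s["ft_force"])
E
```

```text
time: 5.85
tool_pos: [0.4693, 0.2142, 0.0904]
ee_rot: [-0.001, -0.109, 0.994, -0.0]
ft_force: [-0.4, 0.6, 0.5]
opening: 0.0499
grip_force: 0.0
time: 6.48
tool_pos: [0.4203, 0.2151, 0.2636]
ee_rot: [0.002, -0.109, 0.994, 0.0]
ft_force: [0.2, -1.3, -0.1]
opening: 0.0497
grip_force: 0.0
wrist big_grip 0.83 [240. 266.] [0.4756 0.2129 0.085 ]
wrist big_nut 0.95 [268. 268.] [0.5362 0.2264 0.03  ]
wrist big_window 0.79 [272. 271.] [0.5271 0.2284 0.057 ]
wrist small_nut 0.5 [238. 267.] [0.4959 0.2162 0.03  ]
top big_grip 0.62 [249. 185.] [0.4693 0.2229 0.085 ]
top big_nut 0.93 [222. 186.] [0.5365 0.2338 0.03  ]
top big_window 0.74 [224. 184.] [0.5296 0.2329 0.057 ]
6.975 [0.42051544 0.21451573 0.26075482] [ 0.48849564  0.49795326 -0.60955448]
```

View pics/w3.png

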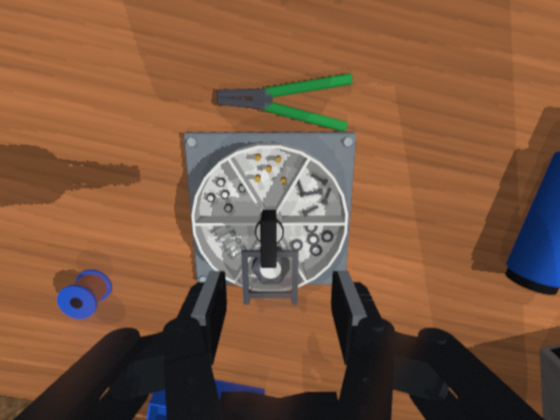

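The nut at (268,268) sits centred in the window frame (cols 243–298), the walls are square to the base, and the arm is clear.

```bash
python3 -c "
from cell import env
print(env.job_done())"
```

```text
the job is handed in; nothing more can be done
None
```

I turned the larger carousel's wheel about 48° clockwise, so the large hexagon nut sits in the middle of its window frame. I let go and retreated, left the small wheel alone, and handed the job in at about 7 s; no verdict came back.

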